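Trip the ejecting nest, trap the collar and ease it down to the pins

TASK

The spindle collar in the sloping deburring nest is finished. Press the thumb pad right down with one fingertip so that the sprung ejector kicks the collar out, and trap it with the other finger, the first one still on the pad, before it can slide away. Then let the collar down the slope slowly against that finger until it rests against the two stop pins at the bottom, and move clear; do not lift the collar off the slope, and leave the other things on the bench alone.

Things in the scene. Friction and masses are not known exactly. Their poses are not given: they have to be found in the camera images.
- jig: The nest's 120 x 222 x 12 mm plywood baseboard with a wooden wedge, fixed to the bench; place and heading vary. Origin: on the bench, 65 mm plumb below run_out's origin; z up. Beyond the lower end of the slope, and beside it on the robot's side below the pad, nothing stands higher than this board (12 mm) except the pad's small bracket, which ends 70 mm down the slope
- run_out: Sloping steel bed, 64 mm wide, y -68 to 118 mm. Origin: bed surface, centre line, under the nested collar, 65 mm above the bench. +y runs down the slope (robot's left, 20 degrees below level), +z square to the bed, +x level, across, away from the robot. Guide strips 11 mm high leave a 52 mm lane; outer faces x = -32, 32 mm. Slick (friction 0.15): an unheld collar shoots to the pins in 0.3 s
- pins (a point): Middle between the two stop pins, on the bed's surface, at x = 0, y = 102 mm in run_out's frame (axes as run_out). The pins, 7 mm thick and 16 mm tall, stand 22 mm either side: a finger passes between them (37 mm clear) and the lane is open beyond. A collar at rest against them has its origin at y = 85 mm in run_out's frame and reaches past the pins in the middle
- blade (a point): Middle of the top edge of the steel catch blade in front of the nested collar, at x = 0, y = 27, z = 5.5 mm in run_out's frame (axes as run_out). The blade, 3.5 mm thick, crosses the lane and leaves through a gap in the near guide strip to the thumb pad, which carries it; it sinks below the bed as the pad is pressed
- pusher (a point): Middle of the front face of the brass pusher of the sprung ejector, which bears on the back of the nested collar (axes as run_out). Its stroke is 14 mm down the slope; it pushes with 3.6 N, falling to 1.9 N at the end of the stroke. Behind it stands its dark steel housing, 26 mm above the bed
- thumb_pad: Dark ribbed steel press pad, 28 (x) x 38 (y) x 5 mm, beside the lane on the robot's side. Origin: centre of its top; axes as run_out. Up, it is at x -50, y 56, z 14 mm in run_out's frame; it sinks 8 mm along -z to a firm stop, its top then 6 mm above the bed's plane, so a finger on it and one in the lane are level. Takes 3 to 4 N; let go, it rises weakly and does not shift a collar over the blade
- catch (a joint): Travel of the thumb pad and catch blade in m: 0 up (blade holds the collar), 0.008 fully pressed; the blade is below the bed from 0.006 on
- collar: The plain steel collar in the nest: a ring 49 mm across and 30 mm high with a bore, about 0.22 kg. Origin: centre of its underside; own z is its axis. It starts at run_out's origin, flat on the bed. As it leans with the bed, its upper front edge is its foremost point: level, 33 mm down the slope from its origin
- wide_collar: A steel collar 54 mm across and 20 mm high, lying on the bench past the upper end of the nest; leave it alone. Origin: the centre of its underside
- thin_collar: A steel collar 54 mm across and 10 mm high, lying on the bench past the upper end of the nest; leave it alone. Origin: the centre of its underside
- blue_driver: A blue screwdriver, 166 mm long and 24 mm thick, lying along the robot's side of the nest; leave it alone. Origin: under its middle
- tape: A yellow pocket tape measure, 37 x 81 x 62 mm, standing on the bench to the left; leave it alone. Origin: the centre of its underside
- wedge_offcut: A dark wooden wedge offcut, 60 x 100 x 26 mm, on the bench to the right; leave it alone. Origin: the centre of its underside
Mind the look-alikes: they are no part of the job. Leave any purple look-alike of the collar alone.

How it is judged:
On the way, in this order (a step that is already met when the one before it is completed fails the run):
1. a finger presses the thumb pad down (past 3.5 mm; the blade still holds) (value of joint catch above 0.0035 m and contact force between the fingers and thumb_pad above 0.3 N).
2. the collar is out of its nest by 4 to 50 mm and is stopped (under 0.15 m/s) against a finger while a finger is still on the thumb pad, for 0.2 s (contact force between the fingers and thumb_pad above 0.1 N and contact force between the fingers and collar above 0.1 N and y of collar in the frame of run_out between 0.004 and 0.05 m and linear speed of collar below 0.15 m/s), for 0.2 s.
At the end, for the whole second after the job is handed in: the collar lies flat on the bed (within 0.12 rad and 5 mm), at rest against the two stop pins: its origin 79 to 91 mm down the slope from where it was nested and within 6 mm of the centre line (y of collar in the frame of run_out between 0.079 and 0.091 m and x of collar in the frame of run_out between -0.006 and 0.006 m and z of collar in the frame of run_out between -0.004 and 0.005 m and angle between the z axis of collar and the z axis of run_out, either way round below 0.12 rad and linear speed of collar below 0.02 m/s); the robot touches nothing.
It fails at once if the collar runs away down the slope: faster than 0.3 m/s when more than 55 mm from its nest (y of collar in the frame of run_out above 0.055 m and linear speed of collar above 0.3 m/s).
It fails at once if the collar is lifted more than 12 mm off the bed (z of collar in the frame of run_out above 0.012 m).
It fails at once if another thing on the bench is moved more than 30 mm (distance of any of wide_collar, thin_collar, blue_driver, tape, wedge_offcut from where it was at the start of the episode above 0.03 m).
It also fails if it takes over 35 s, if anything falls off the work surface, if the arm or the gripper's body presses on something with over 40 N, if the wrist force passes 120 N, or if a joint passes its speed limit or range.

ROBOT

A 7-joint arm with a two-finger parallel gripper is mounted at the origin on a cart in front of the work surface, level with it; the furniture and walls round the work are solid. World frame = base frame: x ahead of the robot, y to its left, z up, the work surface at z = 0. Lengths are in m, angles in rad, forces in N, time in s.
With the tool pointing down it reaches from about 0.35 to 0.9 m from the base axis. Payload 8.1 kg.
Tool frame: the origin (TCP) lies midway between the tips of the shut fingers; the grasp point (between the pads) lies 19 mm behind it; z points along the fingers, y is the line along which they close (so a half turn about z gives the same grasp; the last joint's range is limited). The gripper opens to 92 mm and grips with 3 to 60 N. Pads are 19 mm wide; open, the fingers measure 130 mm over their backs; the gripper's body (75 mm by 190 mm) begins 47 mm behind the grasp point.
Start: joints at [-1.446, 0.434, 0.025, 1.573, -0.012, 1.134, -0.075], TCP at [0.141, 0.609, 0.227] pointing down, gripper open.
Joint ranges: [-2.62, 2.62], [-0.44, 2.09], [-1.27, 1.32], [0.08, 2.57], [-1.32, 4.46], [0.12, 2], [-2.74, 2.74]. Speed limits (rad/s): [2.22, 2.22, 3.01, 3.01, 3.14, 3.14, 3.14].

INTERFACE

Orientations are given as a rotation vector (axis times angle).
In Python, from cell import arm gives the robot as it stands.
- The arm moves only by the tool carry_out, never from a script. Its arguments are lists of equal length, an entry for each row: "claw": the finger opening in cm, from 0 to 9.18; "delta_pos": the shift along the tool's x, y, z in cm, a list of three; "angular": the turn, a rotation vector about the tool's x, y, z in rad, a list of three. In form: {"claw": [claw, ...], "delta_pos": [[dx, dy, dz], ...], "angular": [[ax, ay, az], ...]}. A call has 1 to 20 rows; each row shifts and turns the commanded pose from where the row before left it, along the tool's axes as they then stand; what a row does not reach is not made up. A row lasts 1/10 s, in which the tool goes at most 50 mm and 8.59 degrees, less where a joint would pass 70% of its speed; a pose out of reach is approached as far as the arm can. A call with a gripper value outside its range is refused whole. The fingers move at their own pace and stop on an object; "force" is the grip in N (left out, the last holds). Time passes only in rows, so rows that do not move let the fingers close. It gives the time, the measured TCP pose, the force, the opening and the grip force at its end, in the units of the state.
- arm.observe(): the state, without advancing time (a new reading comes with each control period).
- arm.get_image(name): name is "scene" or "side" or "wrist"; returns a dict with "frame" (400x640x3 uint8, red, green, blue), "mtx" (3x3 intrinsics, pixels), "T" (4x4, takes a point from camera to world coordinates). Camera axes: x right, y down, z forward; pixel columns grow to the right and rows downward; lengths in m; the calibration is good to about 2 mm. A picture is of the moment at which its call begins. There is no depth.
- arm.sign_off(): hands the job in; it is judged then, once.
Trained networks look in a picture, given as the dict that the camera call returned (one of the last four; its "shot" number tells which), for a name from the list of things; names that differ only in an ending like _2 or _b are one class to them, and where a whole thing is asked for, a point or a joint stands for the part that bears it (a point fixed in the world has none). Each returns a list of dicts, best first, with "conf" (0 to 1); they miss things now and then, are a little off and sometimes report something else, mostly with a low value. They report only what shows in the picture. A call takes as long as a camera call. They do not tell look-alikes from the thing itself.
- arm.look_for(label, picture): "centre" ([column, row] as shares, 0 to 1, of the picture: columns of its width, rows of its height, amid what is visible of it).
- arm.trace(label, picture): "region" (400x640 bool, what is visible of it) and "centre" ([column, row] as shares, 0 to 1, of the picture: columns of its width, rows of its height, amid what is visible of it).
- arm.place_of(label, picture): "centre" ([column, row] as shares, 0 to 1, of the picture: columns of its width, rows of its height: a listed point, or the origin of a listed thing).
The state is a dict: "clock": time; "joints": joint angles; "dq": joint speeds; "joint_efforts": joint torques, N m; "position": TCP position; "ee_rot": TCP orientation; "force": force on the tool from outside, world axes, zero at the start; "ft_torque": the same for the moment, N m; "width": opening from 0.0 (shut) to 1.0 (fully open); "gripper_force": force on a finger pad.
Only numpy, scipy, OpenCV 4.12 (cv2) and the standard library are available. Lean on these libraries where they do the work, as an engineer would, in place of code of your own. Each camera call takes 0.05 s, during which the arm holds its last target. There are 200 camera calls.

## Working session

There is one attempt and no reset: what is moved stays moved. The work goes in short steps, Python scripts to look and compute and a tool call to move; the robot and the scene stay as the last step left them, time stands still between calls to the robot, and variables do not carry over. Pictures are saved under pics/ and viewed, at most 10 in all, crops included, and the job is handed in when it is done.

Besides the shell and the picture viewer there is one more tool, called after "Call:" as name(argument=value, ...) on one line, values as JSON. carry_out: Moves the arm, as the interface text tells. Its arguments: {"type":"object","properties":{"claw":{"type":"array","items":{"type":"number"}},"delta_pos":{"type":"array","items":{"type":"array","items":{"type":"number"}}},"angular":{"type":"array","items":{"type":"array","items":{"type":"number"}}},"force":{"type":"number"}},"required":["claw","delta_pos","angular"]}

```bash
mkdir -p pics; ls
cat > h.py <<'E'
import numpy as np, cv2
from cell import arm
from scipy.spatial.transform import Rotation as R
def save(im,fn): cv2.imwrite('pics/'+fn,im['frame'][:,:,::-1])
def ray(im,c):
    p=np.array([c[0]*640,c[1]*400,1.]); d=np.linalg.inv(im['mtx'])@p; T=im['T']
    d=T[:3,:3]@d; return T[:3,3],d/np.linalg.norm(d)
def tri(rs):
    A=np.zeros((3,3));b=np.zeros(3)
    for o,d in rs:
        P=np.eye(3)-np.outer(d,d);A+=P;b+=P@o
    x=np.linalg.solve(A,b); return x,[np.linalg.norm((np.eye(3)-np.outer(d,d))@(x-o))*1000 for o,d in rs]
E
python3 - <<'E'
from h import *
np.set_printoptions(precision=4,suppress=True)
s=arm.observe(); print(s['position'],s['ee_rot'],s['width'],s['clock'])
ims={n:arm.get_image(n) for n in('scene','side','wrist')}
for n in ims: save(ims[n],n+'0.png'); print(n,ims[n]['T'][:3,3],ims[n]['T'][:3,2])
for l in ['jig','run_out','pins','blade','pusher','thumb_pad','collar','blue_driver','tape']:
    rs=[]
    for n in ims:
        r=arm.place_of(l,ims[n])
        if r:
            print(l,n,[(round(q['conf'],2),np.round(np.array(q['centre'])*[640,400],1).tolist()) for q in r[:3]])
            rs.append(ray(ims[n],r[0]['centre']))
    if len(rs)>1: print('  ->',*tri(rs))
E
```

```text
pics
[0.1411 0.6083 0.2259] [-0.3572 -3.1212  0.0025] 1.0026475862569713 0.0
scene [-0.0894 -0.6882  0.8615] [ 0.4753  0.629  -0.6152]
side [0.52   0.9449 0.673 ] [-0.0031 -0.8157 -0.5785]
wrist [0.0683 0.624  0.3832] [ 0.2702 -0.0636 -0.9607]
jig scene [(0.97, [319.2, 228.4])]
jig side [(0.64, [330.7, 216.9])]
  -> [ 0.4962  0.0767 -0.0028] [np.float64(5.879397097043295), np.float64(5.879397097043285)]
run_out scene [(0.72, [320.1, 209.6]), (0.71, [316.0, 210.8])]
run_out side [(0.94, [324.3, 196.6])]
  -> [0.5079 0.0785 0.0659] [np.float64(0.9431015102199164), np.float64(0.9431015102199813)]
pins scene [(0.72, [299.6, 207.6])]
pins side [(0.94, [327.3, 227.0])]
  -> [0.4985 0.1628 0.025 ] [np.float64(4.617675747011641), np.float64(4.617675747011566)]
blade scene [(0.62, [312.7, 207.7]), (0.39, [320.8, 214.2]), (0.18, [321.6, 212.2])]
blade side [(0.61, [325.1, 202.1]), (0.33, [311.6, 155.8])]
  -> [0.5029 0.1021 0.0622] [np.float64(4.548534423973426), np.float64(4.548534423973239)]
pusher scene [(0.6, [324.1, 211.3])]
thumb_pad scene [(0.41, [291.2, 205.0]), (0.29, [298.6, 205.9])]
thumb_pad side [(0.51, [345.7, 209.1])]
  -> [0.4521 0.142  0.069 ] [np.float64(1.8292193511139558), np.float64(1.829219351113944)]
collar scene [(0.74, [309.7, 270.3]), (0.51, [320.8, 211.4])]
collar side [(0.67, [328.0, 212.8]), (0.63, [328.4, 199.8]), (0.46, [368.3, 191.0])]
  -> [ 0.4597  0.0054 -0.066 ] [np.float64(40.185805053697074), np.float64(40.18580505369713)]
blue_driver scene [(0.6, [285.9, 240.1])]
blue_driver side [(0.71, [368.8, 217.9])]
  -> [0.3884 0.0908 0.0012] [np.float64(5.14233767157681), np.float64(5.142337671576731)]
tape scene [(0.55, [295.7, 205.7])]
tape side [(0.58, [379.8, 332.4])]
  -> [ 0.4748  0.3375 -0.1026] [np.float64(103.15793131699422), np.float64(103.15793131699427)]
```

Run:
```python
import cv2
a=cv2.imread('pics/scene0.png')[130:310,210:430];b=cv2.imread('pics/side0.png')[110:380,220:480]
cv2.imwrite('pics/a.png',cv2.resize(a,None,fx=3.3,fy=3.3,interpolation=cv2.INTER_CUBIC))
cv2.imwrite('pics/b.png',cv2.resize(b,None,fx=2.2,fy=2.2,interpolation=cv2.INTER_CUBIC))
```

```text
(no output)
```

View pics/a.png

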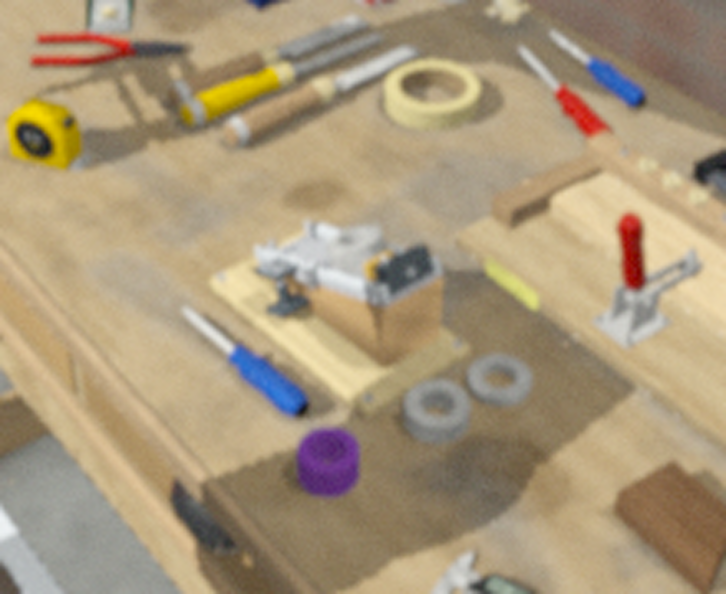

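View pics/b.png

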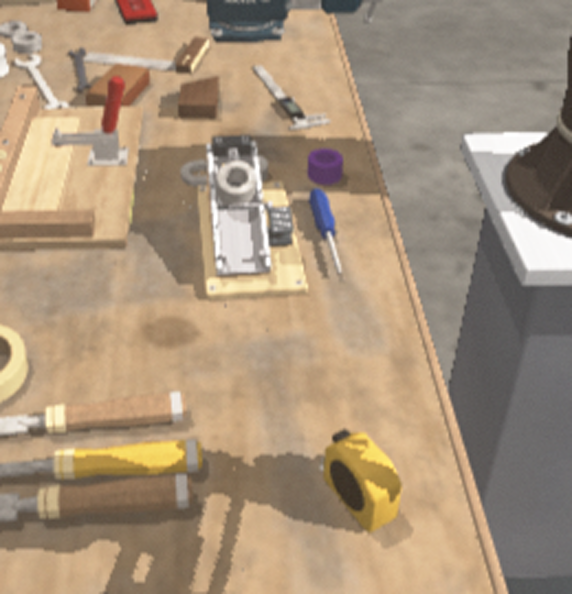

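The scene picture shows the jig in mid-frame (about px 310,215), with the pad on the robot's side and the purple look-alike at (310,270), away from the jig. In the side view the lane runs from about (327,185) down to (327,230), nearly along world y. I'll turn the tool first, then move it over the jig for a close look.

Call:
carry_out(claw=[9.18,9.18,9.18,9.18,9.18,9.18,9.18,9.18,9.18,9.18], delta_pos=[[0,0,0],[0,0,0],[0,0,0],[0,0,0],[0,0,0],[0,0,0],[0,0,0],[0,0,0],[0,0,0],[0,0,0]], angular=[[0,0,0.127],[0,0,0.127],[0,0,0.127],[0,0,0.127],[0,0,0.127],[0,0,0.127],[0,0,0.127],[0,0,0.127],[0,0,0.127],[0,0,0.127]])

```text
clock: 2.5
position: [0.1411, 0.6089, 0.2267]
ee_rot: [-2.145, -2.295, -0.0]
force: [0.2, -0.2, -0.1]
width: 1.001
gripper_force: 0.0
```

Run:
```python
from h import *
np.set_printoptions(precision=4,suppress=True)
s=arm.observe(); M=R.from_rotvec(s['ee_rot']).as_matrix(); print(M,s['position'],s['joints'])
print('cm',100*M.T@(np.array([.49,.12,.225])-s['position']))
```

```text
[[-0.0677  0.9977 -0.    ]
 [ 0.9977  0.0677  0.    ]
 [ 0.     -0.     -1.    ]] [0.1411 0.6089 0.2267] [-1.6435  0.4407  0.315   1.5916 -0.1465  1.1326 -1.2266]
cm [-51.1361  31.498    0.1729]
```

Call:
carry_out(claw=[9.18,9.18,9.18,9.18,9.18,9.18,9.18,9.18,9.18,9.18,9.18,9.18,9.18,9.18,9.18], delta_pos=[[-3.65,2.25,0],[-3.65,2.25,0],[-3.65,2.25,0],[-3.65,2.25,0],[-3.65,2.25,0],[-3.65,2.25,0],[-3.65,2.25,0],[-3.65,2.25,0],[-3.65,2.25,0],[-3.65,2.25,0],[-3.65,2.25,0],[-3.65,2.25,0],[-3.65,2.25,0],[-3.65,2.25,0],[0,0,0]], angular=[[0,0,0],[0,0,0],[0,0,0],[0,0,0],[0,0,0],[0,0,0],[0,0,0],[0,0,0],[0,0,0],[0,0,0],[0,0,0],[0,0,0],[0,0,0],[0,0,0],[0,0,0]])

```text
clock: 4.0
position: [0.4956, 0.1163, 0.2274]
ee_rot: [2.146, 2.289, 0.001]
force: [-0.1, 0.5, 0.0]
width: 1.0
gripper_force: 0.0
```

Run:
```python
from h import *
import pickle
np.set_printoptions(precision=4,suppress=True)
s=arm.observe(); print(s['position'],s['ee_rot'],s['joints'])
im=arm.get_image('wrist'); save(im,'w1.png'); pickle.dump(im,open('w1.pkl','wb'))
for l in ['run_out','pins','blade','pusher','thumb_pad','collar']:
    r=arm.place_of(l,im); print(l,[(round(q['conf'],2),np.round(np.array(q['centre'])*[640,400],1).tolist()) for q in r[:3]])
print(arm.observe()['clock'])
```

```text
[0.4956 0.1163 0.2274] [2.1462 2.2894 0.0009] [-0.814   0.2608  0.5981  1.8879 -0.1661  1.0402 -0.083 ]
run_out [(0.56, [326.5, 220.3]), (0.52, [330.2, 242.1]), (0.21, [358.5, 299.6])]
pins [(0.59, [325.2, 121.9])]
blade [(0.87, [322.7, 192.7]), (0.19, [324.3, 218.7])]
pusher [(0.82, [328.6, 244.3])]
thumb_pad [(0.76, [277.5, 162.7])]
collar [(0.8, [326.7, 219.4])]
4.35
```

View pics/w1.png

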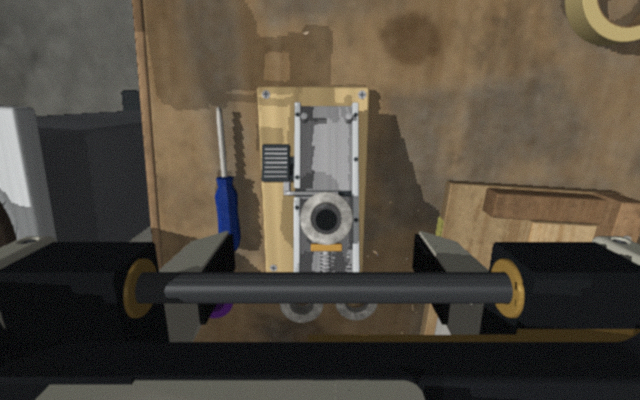

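The wrist view shows the jig nearly in line with the image columns: pad at (277,163), pins at (305,117) and (349,117), blade at row 192, collar at (326,219). The networks agree with this. Next I'll fit the jig's pose.

```bash
cat > fit.py <<'E'
from h import *
from scipy.optimize import least_squares
P={'run_out':[0,0,0],'collar':[0,0,0],'pins':[0,102,0],'blade':[0,27,5.5],'thumb_pad':[-50,56,14]}
c,s=np.cos(np.radians(20)),np.sin(np.radians(20)); S=np.array([[1,0,0],[0,c,s],[0,-s,c]])
def frame(p):
    h=p[2]; return np.array([[np.cos(h),-np.sin(h),0],[np.sin(h),np.cos(h),0],[0,0,1]])@S, np.array([p[0],p[1],.065])
def proj(im,X):
    T=np.linalg.inv(im['T']); q=im['mtx']@(T[:3,:3]@X+T[:3,3]); return q[:2]/q[2]
def res(p,obs):
    F,o=frame(p); return np.concatenate([(proj(im,o+F@np.array(P[l])/1000)-px) for im,l,px in obs])
E
python3 - <<'E'
from fit import *
import pickle
np.set_printoptions(precision=4,suppress=True)
w=pickle.load(open('w1.pkl','rb'))
ow=[(w,'pins',[325.2,121.9]),(w,'blade',[322.7,192.7]),(w,'thumb_pad',[277.5,162.7]),(w,'collar',[326.7,219.4]),(w,'run_out',[326.5,220.3])]
# own reading: pin tops' middle (z 16)
os_=[]
im=arm.get_image('side')
for l in P:
    r=arm.place_of(l,im)
    if r and l!='collar': os_.append((im,l,np.array(r[0]['centre'])*[640,400])); print(l,r[0]['conf'],os_[-1][2])
for n,o in(('w',ow),('s',os_),('both',ow+os_)):
    f=least_squares(res,[.508,.0785,0],args=(o,),loss='soft_l1',x_scale=[.01,.01,.1]); print(n,f.x); print(res(f.x,o).reshape(-1,2).round(1).tolist())
p=f.x;F,o=frame(p)
for l,z in P.items(): print(l,o+F@np.array(z)/1000)
st=arm.observe();M=R.from_rotvec(st['ee_rot']).as_matrix();T=w['T']
print('cam in tool',M.T@(T[:3,3]-st['position']),'clock',st['clock'])
E
```

```text
run_out 0.93 [325.888 194.2  ]
pins 0.63 [329.728 230.12 ]
blade 0.74 [326.976 203.   ]
thumb_pad 0.5 [345.024 210.2  ]
w [0.5019 0.0726 0.0693]
[[0.5, -1.1], [3.5, 0.2], [-2.4, 0.3], [-0.3, 0.6], [-0.1, -0.3]]
s [0.5043 0.0763 0.0631]
[[-0.0, 2.3], [-0.7, -1.6], [-0.3, 0.5], [1.5, -0.5]]
both [0.5022 0.0726 0.0648]
[[1.2, -1.1], [3.9, 0.2], [-1.9, 0.1], [-0.1, 0.6], [0.1, -0.3], [0.7, 1.6], [0.2, -2.6], [0.5, -0.3], [2.2, -1.3]]
run_out [0.5022 0.0726 0.065 ]
collar [0.5022 0.0726 0.065 ]
pins [0.4959 0.1683 0.0301]
blade [0.5004 0.0998 0.0609]
thumb_pad [0.4485 0.1267 0.059 ]
cam in tool [ 0.067   0.0025 -0.1576] clock 4.65
```

```bash
cat >> fit.py <<'E'
p0=[.5022,.0726,.0665]
def tool():
    st=arm.observe();M=R.from_rotvec(st['ee_rot']).as_matrix();return st,M
def rel(p=p0):
    F,o=frame(p);st,M=tool(); 
    G=np.c_[F[:,1],F[:,0],-F[:,2]]
    return 1000*F.T@(st['position']-o), R.from_matrix(M.T@G).as_rotvec(), st
E
python3 - <<'E'
from fit import *
np.set_printoptions(precision=3,suppress=True)
r,a,st=rel(); print(r,a)
F,o=frame(p0);st,M=tool();t=o+F@np.array([-.025,.052,.045])
print('tool cm now',100*M.T@(t-st['position']), 'after tilt cm (run axes)',np.array([-25,52,45])-r)
E
```

```text
[ -6.42   -7.977 169.231] [ 0.001 -0.349  0.007]
tool cm now [ 1.399 -1.849 13.725] after tilt cm (run axes) [ -18.58    59.977 -124.231]
```

Call:
carry_out(claw=[3.1,3.1,3.1,3.1,3.1,3.1,3.1,3.1,3.1,3.1,3.1,3.1,3.1,3.1], delta_pos=[[0,0,0],[0,0,0],[0,0,0],[0,0,0],[1.5,-0.46,0],[1.5,-0.5,0.5],[1.5,-0.5,1.9],[1.5,-0.4,2],[0,0,2],[0,0,2],[0,0,2],[0,0,2],[0,0,0],[0,0,0]], angular=[[0,-0.087,0],[0,-0.087,0],[0,-0.087,0.003],[0,-0.088,0.003],[0,0,0],[0,0,0],[0,0,0],[0,0,0],[0,0,0],[0,0,0],[0,0,0],[0,0,0],[0,0,0],[0,0,0]])

```text
clock: 6.05
position: [0.473, 0.1347, 0.0898]
ee_rot: [1.96, 2.092, -0.343]
force: [0.4, -0.1, -0.1]
width: 0.338
gripper_force: 0.0
```

Run:
```python
from fit import *
import pickle
np.set_printoptions(precision=4,suppress=True)
r,a,st=rel(); print(r,a,st['width'],st['joints'])
im=arm.get_image('wrist'); save(im,'w2.png'); pickle.dump(im,open('w2.pkl','wb'))
F,o=frame(p0); st,M=tool()
D={'padc':[-50,56,14],'pinL':[-22,102,16],'pinR':[22,102,16],'blade':[0,27,5.5],'padcor':[-64,75,14],'padcor2':[-36,37,14],'sL':[-32,118,11],'sR':[32,118,11],'bedfar':[0,118,0]}
for l,z in D.items(): print(l,proj(im,o+F@np.array(z)/1000).round(1))
for q in([0,.025,0],[0,-.025,0],[0,0,0]): print('tip',proj(im,st['position']+M@np.array(q)).round(1))
for l in ['pins','blade','thumb_pad','collar']:
    q=arm.place_of(l,im)
    if q: print(l,round(q[0]['conf'],2),(np.array(q[0]['centre'])*[640,400]).round(1),'model',proj(im,o+F@np.array(P[l])/1000).round(1))
print(arm.observe()['clock'])
```

```text
[-24.9604  51.5695  45.1818] [ 0.0008 -0.001  -0.0012] 0.3382707968541776 [-1.0251  0.5299  0.5749  2.0051  0.0509  0.8281 -0.4664]
padc [281.5 220.8]
pinL [328.9 143.3]
pinR [408.7 143.1]
blade [362.5 258.5]
padcor [256.1 189.9]
padcor2 [305.6 250.1]
sL [310.7 113.1]
sR [426.6 112.9]
bedfar [366.2 112.3]
tip [374.2 249.9]
tip [275.5 250. ]
tip [324.8 249.9]
pins 0.87 [363.5 137.3] model [365.3 139.9]
blade 0.58 [356.2 257.5] model [362.5 258.5]
thumb_pad 0.96 [282.5 219.6] model [281.5 220.8]
6.3
```

View pics/w2.png

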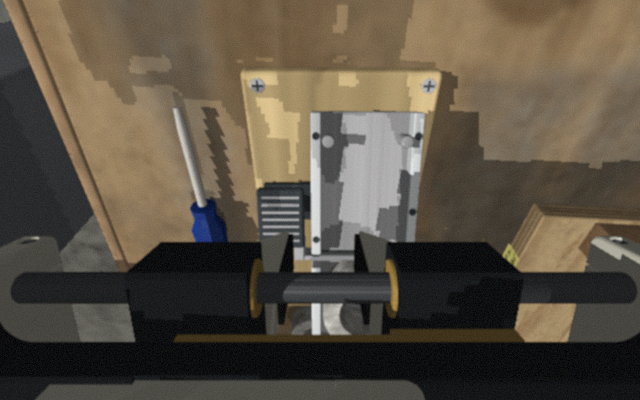

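The model and the picture agree to about 1 mm: pins seen at (328,141) and (407,141), model (329,143) and (409,143). The fingers, at columns about 280 and 370, straddle the near strip at 311–322, one over the pad and one over the lane. I'll go down to the pad now.

Call:
carry_out(claw=[3.1,3.1,3.1,3.1,3.1,3.1], delta_pos=[[0,0,0.9],[0,0,0.9],[0,0,0.8],[0,0,0.4],[0,0,0.3],[0,0,0]], angular=[[0,0,0],[0,0,0],[0,0,0],[0,0,0],[0,0,0],[0,0,0]])

```text
clock: 6.9
position: [0.4739, 0.1233, 0.0583]
ee_rot: [1.958, 2.093, -0.345]
force: [-0.5, 0.1, 0.2]
width: 0.339
gripper_force: 0.0
```

Run:
```python
from fit import *
np.set_printoptions(precision=2,suppress=True)
r,a,st=rel(); F,o=frame(p0); print(r,a,'force run axes',F.T@st['force'],st['clock'],st['width'])
```

```text
[-24.88  51.58  11.62] [ 0.  0. -0.] force run axes [-0.44  0.05  0.27] 6.9 0.33912237463220407
```

Call:
carry_out(claw=[3.1,3.1,3.1], delta_pos=[[0,0,0.2],[0,0,0.1],[0,0,0]], angular=[[0,0,0],[0,0,0],[0,0,0]])

```text
clock: 7.2
position: [0.4744, 0.1229, 0.0559]
ee_rot: [1.957, 2.093, -0.343]
force: [-0.5, 1.1, 0.2]
width: 0.342
gripper_force: 1.1
```

Run:
```python
from fit import *
np.set_printoptions(precision=2,suppress=True)
r,a,st=rel(); F,o=frame(p0); print(r,a,'force run axes',F.T@st['force'],st['ft_torque'],st['clock'])
im=arm.get_image('side'); cv2.imwrite('pics/s3.png',cv2.resize(im['frame'][150:270,270:430,::-1],None,fx=5,fy=5,interpolation=cv2.INTER_CUBIC))
```

```text
[-24.42  51.98   9.2 ] [ 0. -0.  0.] force run axes [-0.42  0.96  0.61] [0.35 0.13 0.04] 7.2
```

View pics/s3.png

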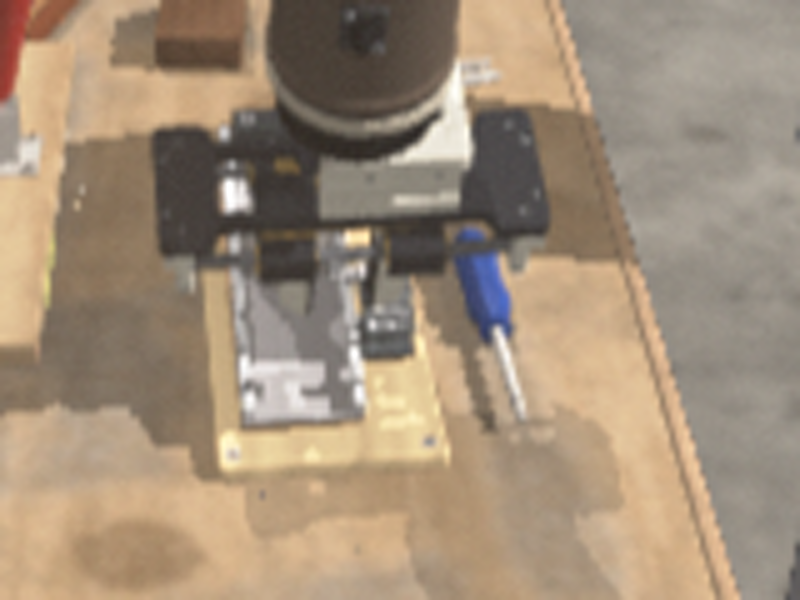

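The reading is still low, so the tips may sit slightly behind the TCP at this opening. I'll keep pressing in small steps.

Call:
carry_out(claw=[3.1,3.1,3.1], delta_pos=[[0,0,0.1],[0,0,0.1],[0,0,0]], angular=[[0,0,0],[0,0,0],[0,0,0]])

```text
clock: 7.55
position: [0.4744, 0.1221, 0.0539]
ee_rot: [1.957, 2.093, -0.343]
force: [0.2, 0.9, 1.7]
width: 0.338
gripper_force: 1.7
```

Run:
```python
from fit import *
np.set_printoptions(precision=2,suppress=True)
r,a,st=rel(); F,o=frame(p0); print(r,a,'force run axes',F.T@st['force'],st['ft_torque'],st['clock'],st['width'])
im=arm.get_image('wrist'); save(im,'w4f.png'); cv2.imwrite('pics/w4.png',cv2.resize(im['frame'][90:330,210:470,::-1],None,fx=2.4,fy=2.4,interpolation=cv2.INTER_CUBIC))
for z in (14,10,6): print(z,[proj(im,o+F@np.array([x,y,z])/1000).round(0).tolist() for x,y in((-64,75),(-36,75),(-50,56))])
for l in('thumb_pad','collar','blade'):
    for q in arm.place_of(l,im)[:1]: print(l,q['conf'],np.array(q['centre'])*[640,400])
```

```text
[-24.46  51.96   7.12] [ 0. -0.  0.] force run axes [0.23 0.27 1.91] [0.49 0.06 0.02] 7.55 0.33775005590848145
14 [[240.0, 212.0], [299.0, 211.0], [271.0, 249.0]]
10 [[242.0, 209.0], [300.0, 209.0], [272.0, 245.0]]
6 [[243.0, 206.0], [300.0, 206.0], [274.0, 242.0]]
thumb_pad 0.89 [272.9 239.8]
collar 0.98 [366.08 302.2 ]
```

View pics/w4.png

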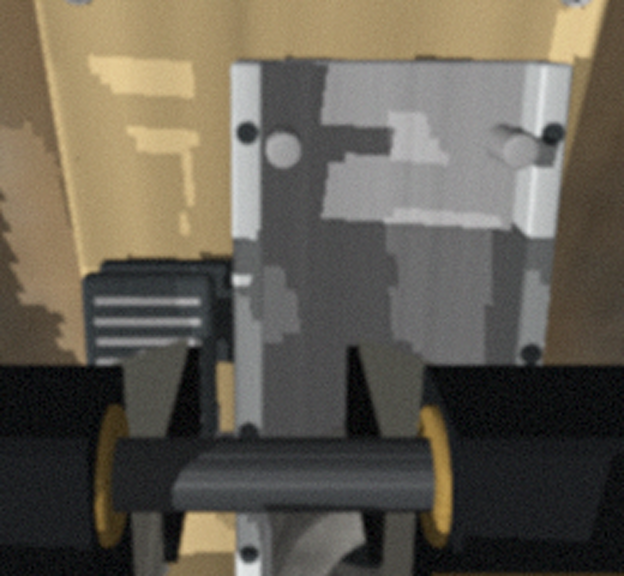

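The pad finger is well on the pad, the lane finger is inside the lane, and the force on the pad is rising. I'll press to the stop and hold there.

Call:
carry_out(claw=[3.1,3.1,3.1,3.1,3.1,3.1], delta_pos=[[0,0,0.1],[0,0,0.1],[0,0,0.1],[0,0,0],[0,0,0],[0,0,0]], angular=[[0,0,0],[0,0,0],[0,0,0],[0,0,0],[0,0,0],[0,0,0]])

```text
clock: 8.35
position: [0.4746, 0.1219, 0.0524]
ee_rot: [1.958, 2.094, -0.341]
force: [-5.8, 7.8, 25.8]
width: 0.339
gripper_force: 14.6
```

```bash
cat > look.py <<'E'
from fit import *
import sys
np.set_printoptions(precision=2,suppress=True)
r,a,st=rel(); F,o=frame(p0); print(r,a,'force run axes',F.T@st['force'],st['ft_torque'],st['clock'],st['width'])
im=arm.get_image('wrist'); save(im,sys.argv[1]+'.png')
for l in('thumb_pad','collar'):
    for q in arm.place_of(l,im)[:1]: print(l,round(q['conf'],2),np.array(q['centre'])*[640,400])
print({y:proj(im,o+F@np.array([0,y,0])/1000).round(0).tolist() for y in(0,10,20,30,40,60,85)})
E
python3 look.py w5
```

```text
[-24.26  52.24   5.63] [ 0. -0.  0.] force run axes [-5.24 -1.2  27.05] [-0.27  1.7  -0.53] 8.35 0.33884636028322906
thumb_pad 0.93 [270.02 241.12]
collar 0.95 [364.29 305.28]
{0: [367.0, 330.0], 10: [367.0, 315.0], 20: [368.0, 299.0], 30: [368.0, 283.0], 40: [369.0, 266.0], 60: [371.0, 232.0], 85: [372.0, 185.0]}
```

Firm stop reached (27 N), and the collar sits at about y ≈ 17 mm against the finger. I'll ease off a little and hold.

Call:
carry_out(claw=[3.1,3.1,3.1,3.1,3.1], delta_pos=[[0,0,-0.1],[0,0,0],[0,0,0],[0,0,0],[0,0,0]], angular=[[0,0,0],[0,0,0],[0,0,0],[0,0,0],[0,0,0]])

```text
clock: 9.0
position: [0.4746, 0.122, 0.0529]
ee_rot: [1.958, 2.094, -0.342]
force: [-4.0, 5.4, 18.4]
width: 0.336
gripper_force: 9.8
```

```bash
python3 look.py w6
python3 - <<'E'
import cv2
cv2.imwrite('pics/w6c.png',cv2.resize(cv2.imread('pics/w6.png')[180:340,240:440],None,fx=3.5,fy=3.5,interpolation=cv2.INTER_CUBIC))
E
```

```text
[-24.3   52.15   6.13] [ 0. -0.  0.] force run axes [-3.68 -0.96 19.24] [ 0.01  1.1  -0.3 ] 9.0 0.3360614555498876
thumb_pad 0.87 [273.22 242.4 ]
collar 0.89 [365.63 306.48]
{0: [367.0, 329.0], 10: [367.0, 314.0], 20: [368.0, 299.0], 30: [368.0, 282.0], 40: [369.0, 266.0], 60: [371.0, 231.0], 85: [372.0, 184.0]}
```

View pics/w6c.png

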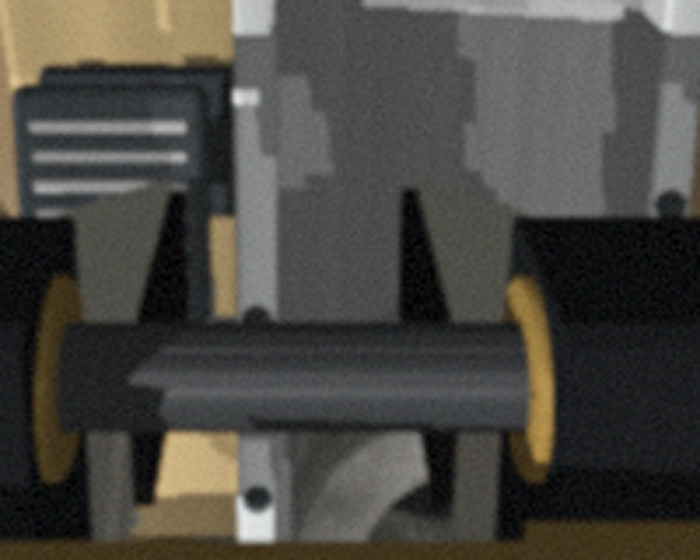

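Run:
```python
from fit import *
im=arm.get_image('wrist');F,o=frame(p0)
for y0 in(0,8,14,18):
    L=[]
    for rad in (24.5,):
        for d in(90,110,130,150): L.append(((proj(im,o+F@np.array([rad*np.cos(np.radians(d)),y0+rad*np.sin(np.radians(d)),30])/1000)-[240,180])*3.5).round().tolist())
    print(y0,L)
for s in('scene','side'):
    im=arm.get_image(s)
    for q in arm.place_of('collar',im)[:3]: print(s,round(q['conf'],2),np.array(q['centre'])*[640,400])
    print({y:proj(im,o+F@np.array([0,y,0])/1000).round(1).tolist() for y in(0,16)})
```

```text
0 [[478.0, 514.0], [415.0, 524.0], [359.0, 551.0], [317.0, 592.0]]
8 [[481.0, 461.0], [416.0, 471.0], [360.0, 499.0], [318.0, 542.0]]
14 [[483.0, 421.0], [418.0, 431.0], [360.0, 460.0], [318.0, 503.0]]
18 [[484.0, 394.0], [419.0, 404.0], [361.0, 433.0], [318.0, 477.0]]
scene 0.87 [309.504 274.32 ]
scene 0.58 [297.216 204.88 ]
scene 0.56 [317.376 209.28 ]
{0: [320.1, 211.5], 16: [316.6, 210.4]}
side 0.51 [326.4  199.32]
{0: [326.6, 195.8], 16: [327.1, 200.5]}
```

The collar rim shows at crop (418,431), so the collar is at y ≈ 14–16 mm: out of the nest and held. I'll ease the pad pressure and let the collar down at 20 mm/s.

Call:
carry_out(claw=[3.1,3.1,3.1,3.1,3.1,3.1,3.1,3.1,3.1,3.1,3.1,3.1,3.1,3.1], delta_pos=[[0,0,-0.15],[0,0,0],[0,0,0],[0.1,0,0],[0.2,0,0],[0.2,0,0],[0.2,0,0],[0.2,0,0],[0.2,0,0],[0.2,0,0],[0.2,0,0],[0.2,0,0],[0,0,0],[0,0,0]], angular=[[0,0,0],[0,0,0],[0,0,0],[0,0,0],[0,0,0],[0,0,0],[0,0,0],[0,0,0],[0,0,0],[0,0,0],[0,0,0],[0,0,0],[0,0,0],[0,0,0]])

```text
clock: 10.8
position: [0.4734, 0.1366, 0.048]
ee_rot: [1.957, 2.092, -0.345]
force: [0.6, -1.3, 7.8]
width: 0.34
gripper_force: 4.6
```

```bash
python3 look.py w7
```

```text
[-24.44  67.64   6.53] [ 0.  0. -0.] force run axes [ 0.48 -3.89  6.86] [-0.52  0.07  0.09] 10.8 0.3395937545069633
collar 0.65 [366.53 303.52]
{0: [366.0, 351.0], 10: [366.0, 337.0], 20: [367.0, 322.0], 30: [368.0, 307.0], 40: [368.0, 291.0], 60: [370.0, 258.0], 85: [371.0, 213.0]}
```

The collar follows: finger at y ≈ 68 mm, collar at about 32 mm. Continuing.

Call:
carry_out(claw=[3.1,3.1,3.1,3.1,3.1,3.1,3.1,3.1,3.1,3.1,3.1,3.1,3.1,3.1,3.1,3.1,3.1,3.1,3.1,3.1], delta_pos=[[0.2,0,0],[0.2,0,0],[0.2,0,0],[0.2,0,0],[0.2,0,0],[0.2,0,0],[0.2,0,0],[0.2,0,0],[0.2,0,0],[0.2,0,0],[0.2,0,0],[0.2,0,0],[0.2,0,0],[0.2,0,0],[0.2,0,0],[0.2,0,0],[0.2,0,0],[0.2,0,0],[0,0,0],[0,0,0]], angular=[[0,0,0],[0,0,0],[0,0,0],[0,0,0],[0,0,0],[0,0,0],[0,0,0],[0,0,0],[0,0,0],[0,0,0],[0,0,0],[0,0,0],[0,0,0],[0,0,0],[0,0,0],[0,0,0],[0,0,0],[0,0,0],[0,0,0],[0,0,0]])

```text
clock: 12.95
position: [0.4709, 0.1716, 0.0353]
ee_rot: [1.957, 2.093, -0.343]
force: [-0.1, 1.3, 0.1]
width: 0.334
gripper_force: 0.6
```

```bash
python3 look.py w8
```

```text
[-24.62 104.9    6.61] [ 0. -0.  0.] force run axes [-0.01  1.24  0.52] [0.59 0.11 0.02] 12.95 0.3341278500377808
thumb_pad 0.9 [275.33 337.88]
collar 0.64 [363.39 304.  ]
{0: [364.0, 402.0], 10: [364.0, 389.0], 20: [365.0, 376.0], 30: [366.0, 362.0], 40: [366.0, 348.0], 60: [367.0, 318.0], 85: [369.0, 278.0]}
```

Call:
carry_out(claw=[3.1,3.1,3.1,3.1,3.1,3.1,3.1,3.1,3.1,3.1,3.1,3.1,3.1,3.1,3.1], delta_pos=[[0.2,0,0],[0.2,0,0],[0.2,0,0],[0.2,0,0],[0.2,0,0],[0.2,0,0],[0.2,0,0],[0.2,0,0],[0.2,0,0],[0.2,0,0],[0.2,0,0],[0.2,0,0],[0.2,0,0],[0.2,0,0],[0,0,0]], angular=[[0,0,0],[0,0,0],[0,0,0],[0,0,0],[0,0,0],[0,0,0],[0,0,0],[0,0,0],[0,0,0],[0,0,0],[0,0,0],[0,0,0],[0,0,0],[0,0,0],[0,0,0]])

```text
clock: 14.6
position: [0.4691, 0.198, 0.0257]
ee_rot: [1.957, 2.093, -0.343]
force: [0.3, 0.4, 0.7]
width: 0.34
gripper_force: 0.0
```

```bash
python3 look.py w9
```

```text
[-24.66 133.14   6.6 ] [ 0. -0.  0.] force run axes [0.34 0.14 0.82] [0.3  0.05 0.01] 14.6 0.3397701345332874
collar 0.56 [366.59 320.8 ]
{0: [363.0, 437.0], 10: [363.0, 425.0], 20: [364.0, 413.0], 30: [364.0, 400.0], 40: [365.0, 387.0], 60: [366.0, 359.0], 85: [367.0, 323.0]}
```

The collar is at y ≈ 86 mm against the pins and the finger is free. I'll move clear.

Call:
carry_out(claw=[3.1,3.1,3.1,3.1,3.1,3.1,3.1,3.1,3.1,3.1], delta_pos=[[0.8,0,-0.5],[1,0,-1],[1,0,-1.5],[1,0,-2],[1,0,-2],[1,0,-2],[1,0,-2],[0,0,-2],[0,0,0],[0,0,0]], angular=[[0,0,0],[0,0,0],[0,0,0],[0,0,0],[0,0,0],[0,0,0],[0,0,0],[0,0,0],[0,0,0],[0,0,0]])

```text
clock: 15.75
position: [0.4615, 0.3068, 0.1249]
ee_rot: [1.957, 2.094, -0.342]
force: [-0.7, -0.0, -0.4]
width: 0.341
gripper_force: 0.0
```

```bash
python3 look.py w10;  python3 - <<'E'
from fit import *
im=arm.get_image('scene'); F,o=frame(p0)
a=cv2.imread('pics/w10.png'); cv2.imwrite('pics/w10c.png',a[150:400,200:500])
print([(round(q['conf'],2),np.array(q['centre'])*[640,400]) for q in arm.place_of('collar',im)[:3]],proj(im,o+F@np.array([0,.085,0])))
E
```

```text
[-25.01 201.6  137.15] [ 0. -0.  0.] force run axes [-0.69  0.15 -0.38] [0.28 0.08 0.02] 15.75 0.3411947691287383
thumb_pad 0.77 [299.52 333.12]
collar 0.96 [346.82 295.4 ]
{0: [347.0, 368.0], 10: [347.0, 361.0], 20: [347.0, 353.0], 30: [347.0, 345.0], 40: [347.0, 337.0], 60: [348.0, 320.0], 85: [348.0, 298.0]}
[(0.63, array([301.888, 204.48 ]))] [302.46751029 206.04821023]
```

View pics/w10c.png

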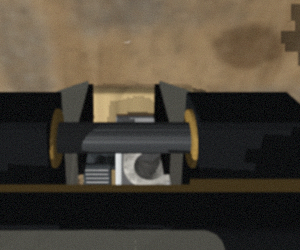

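The collar shows at (346,295), where the model puts the pins' rest position (348,298). The scene camera agrees, and the tool is clear.

```bash
python3 -c "
from cell import arm
print(arm.sign_off())"
```

```text
the job is handed in; nothing more can be done
None
```

The job is handed in: the collar was kicked out, caught by the second finger with the first still on the pad, let down slowly, and rests against the two stop pins (about 87 mm down the slope by camera), with the arm clear; the verdict was not reported.

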